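Unclip the service cover of a control unit

ROBOT

A 6-joint arm with a two-finger parallel gripper is mounted at the origin on the work surface. World frame = base frame: x ahead of the robot, y to its left, z up, the work surface at z = 0. Lengths are in mm, angles in degrees, forces in N, time in s.
With the tool pointing down it reaches from about 300 to 850 mm from the base axis. Payload 4.2 kg.
Tool frame: the origin (TCP) lies at the very end of the fingers, on their centre line; the grasp point (between the pads) lies 19 mm behind it (env.grasp_offset is the distance from the TCP to the grasp point, in mm); z points along the fingers, y is the line along which they close (so a half turn about z gives the same grasp; the last joint's range is limited). The gripper opens to 91 mm and grips with 3 to 60 N. Pads are 32 mm wide; open, the fingers measure 118 mm over their backs; the gripper's body (76 mm by 178 mm) begins 60 mm behind the grasp point.
Start: joints at [-74.427, 18.312, 89.639, -0, 72.044, -1.146], TCP at [165.417, -550.709, 213.976] pointing down, gripper open.
Joint ranges: [-177.97, 177.97], [-48.28, 115.42], [12.27, 149.76], [-77.06, 257.06], [2.81, 150.46], [-146.56, 146.56]. Speed limits (degrees/s): [147.25, 147.25, 180, 180, 180, 180].

INTERFACE

Orientations are given as [roll, pitch, yaw] about the fixed x, y, z axes, in that order (R = Rz(yaw) Ry(pitch) Rx(roll)).
In Python, from workcell import env gives the robot as it stands. The module is installed in compiled form; this text tells all that it offers.
- The arm moves only by the tool send_rows, never from a script. Its argument "motion" is a list of rows, each an object of numbers: "tx", "ty", "tz": the shift along the tool's x, y, z in units of 500 mm (1.0 is 500 mm); "rx", "ry", "rz": the turn, a rotation vector about the tool's x, y, z in units of 30 degrees (1.0 is 30 degrees); "gripper": the closure, from -1 (fully open) to 1 (shut). In form: [{"tx": .., "ty": .., "tz": .., "rx": .., "ry": .., "rz": .., "gripper": ..}, ...]. A call has 1 to 12 rows; each row shifts and turns the commanded pose from where the row before left it, along the tool's axes as they then stand; what a row does not reach is not made up. A row lasts 1/8 s, in which the tool goes at most 62.5 mm and 10.7 degrees, less where a joint would pass 70% of its speed; a pose out of reach is approached as far as the arm can. A call with a number of a shift or a turn outside -1 to 1 is refused whole. A call with a gripper value outside its range is refused whole. The fingers move at their own pace and stop on an object; "grip_force" is the grip in N (left out, the last holds). Time passes only in rows, so rows that do not move let the fingers close. It gives the time, the measured TCP pose, the force, the opening and the grip force at its end, in the units of the state.
- env.state(): the state, without advancing time (a new reading comes with each control period).
- env.grab_frame(name): name is "side" or "top"; returns a dict with "frame" (400x640x3 uint8, red, green, blue), "vertical_fov" (degrees; the focal length in pixels is half the picture's height over the tangent of half this angle, whatever the lens; pixels are square), "cx", "cy" (the principal point, pixels), "rvec" (rotation vector, rad) and "tvec" (3), from world to camera coordinates, as OpenCV has them. Camera axes: x right, y down, z forward; pixel columns grow to the right and rows downward; lengths in mm; the calibration is good to about 2 mm. A picture is of the moment at which its call begins. There is no depth.
- env.job_done(): hands the job in; it is judged then, once.
The state is a dict: "time_s": time; "qpos": joint angles; "qvel": joint speeds; "effort": joint torques, N m; "ee_pos": TCP position; "ee_rot": TCP orientation; "force": force on the tool from outside, world axes, zero at the start; "torque": the same for the moment, N m; "gripper_width": finger opening in mm; "gripper_force": force on a finger pad.
Only numpy, scipy, OpenCV 4.12 (cv2) and the standard library are available. Lean on these libraries where they do the work, as an engineer would, in place of code of your own. Each camera call takes 0.05 s, during which the arm holds its last target. There are 200 camera calls.

TASK

The control unit in the wooden fixture is going back for rework: take off its service cover. Press the snap tab in by feel until its catch lets go, without cracking it, and raise that end clear of the keeper; then draw the tongues out from under the hood without straining the plastic. Lay the cover flat, right side up, in the free part of the cardboard tray, leaving the module in the tray and everything else on the bench where it is.

Things in the scene. Friction and masses are not known exactly. Their poses are not given: they have to be found in the camera images.
- unit: Dark grey control unit, 180 x 110 mm, in a plywood fixture 250 x 170 x 12 mm, all fixed to the bench. Origin under the middle of the service opening, at bench height; z up; x from the cover's snap-tab end (-x) to the hood end (+x). Rim of the opening and the unit's flat, free top (x -85 to -60 mm before the tab, y +-55 mm) are 64 mm above the bench; fixture pegs and screws stay below.
- hood_mouth (a point): Mouth, middle height, of the slot under the hood: a moulded bridge on the unit, 74 mm wide (y), 9 mm high over the rim, at the cover's +x end. Axes as unit. Slot 4.6 mm high, its floor is the rim. The cover's tongues (3 mm thick) reach 7.5 mm into it, with 1 mm endways play. In it the cover can tip by 0.13 rad but not lift level. Two end stops, 4 mm high, keep the cover from sliding to -x till the tab end is up.
- cover: Light grey service cover, plate 104 x 74 x 4 mm, about 85 g, snapped on the unit. Origin at the middle of the plate's underside (on the rim when fitted); x from tab end (-52 mm) to tongue end (+52 mm), z out of its outside. Two skirts 9 mm deep below the plate: laid down right side up it stands on them, origin 9 mm over the floor. Over 30 N between it and the unit strains it.
- rib (a point): Centre of the grip rib on the cover's top: a straight rib along x, 52 mm long, 10 mm wide (y), 12 mm high above the plate; its top is 6 mm above this point, the plate's top 6 mm below. Axes as cover; the point is at x = 14, z = 10 mm of cover.
- tab_face (a point): Middle of the finger face (-x side) of the snap tab, an upright plate 22 mm wide (y), 4 mm thick, at the cover's -x end; the face runs from 7 mm above this point down to the rim (11 mm below it). Pressed towards +x it yields as a spring, 1.8 N per mm. Let go, it springs back. Over 25 N from the fingers cracks it.
- tab: The snap tab as a part; origin and axes those of cover, shifted along x as it yields. Its catch lets go of the steel keeper after 1.5 to 7.5 mm of press (3 to 14 N): how far the keeper is set in differs from unit to unit, so go by feel. 1.5 mm further the tab meets a hard stop. Kept pressed and rubbed upwards it takes the cover's end along.
- tongues (a point): Middle between the tips of the cover's two tongues (x = 62 mm of cover; each 14 mm wide, 3 mm thick, 10 mm long), half-way through their thickness. Axes as cover. The tab's catch reaches 9 mm below the rim: the tab end must rise 9 to 10 mm before it clears the keeper; then, let go, the catch springs out over the keeper and props that end up.
- tray_in (a point): Middle of the inner floor (4 mm above the bench) of the open cardboard tray, 250 x 180 x 30 mm outside, walls 4 mm, fixed to the bench. x along its length, y across. Its +x end holds the module; the floor from x = -121 to +60 mm is free.
- module_center (a point): Circuit module on a black carrier, 70 x 46 x 20 mm, lying in the +x end of the tray, to be left there. Point at its middle, 10 mm up.
- jar: Amber flux jar, 44 mm across, 52 mm high, standing between the unit and the tray on the robot's side. Origin under it.
- reel: Solder reel, 54 mm across, 40 mm high, standing between the unit and the tray on the far side. Origin under it.
- screwdriver: Screwdriver, 170 mm long, lying at the left of the bench. Origin under its middle.
- tweezers: Steel tweezers, 120 mm long, lying at the right of the bench. Origin under their middle.
- rail: Black slotted board rail, 200 x 16 x 18 mm, lying across at the far side. Origin under its middle.
There are look-alikes about, which are no part of the job. There is more than one size of the cover; the job needs the largest.

How it is judged (in metres and radians):
On the way, in this order (a step that is already met when the one before it is completed fails the run):
1. the snap tab is pressed in by more than 1 mm while the cover still lies in place (x of tab_face in the frame of cover above -0.051 m and z of tab_face in the frame of unit below 0.078 m), for 0.05 s.
2. the tab end is raised by more than 6 mm, its catch free, while the tongues are still under the hood (z of tab_face in the frame of unit above 0.081 m and x of tongues in the frame of hood_mouth above 0 m and z of tongues in the frame of hood_mouth below 0.004 m), for 0.05 s.
3. the cover is lifted clear of the unit (z of tongues in the frame of hood_mouth above 0.03 m), for 0.05 s.
At the end, for the whole second after the job is handed in: The cover lies flat (within 7 degrees) and right side up on the floor of the tray beside the module, at rest and let go (x of cover in the frame of tray_in between -0.12 and 0.06 m and y of cover in the frame of tray_in between -0.085 and 0.085 m and z of cover in the frame of tray_in between 0.006 and 0.013 m and angle between cover's own z axis and vertical below 0.12 rad and linear speed of cover below 0.01 m/s and angular speed of cover below 0.1 rad/s); the robot touches nothing.
It fails at once if the snap tab is pressed by the fingers with more than 25 N (contact force between the fingers and tab above 25 N).
It fails at once if the cover, its tongues or its tab bear on the unit with more than 30 N (contact force between cover and unit above 30 N).
It fails at once if the module in the tray is moved by more than 20 mm (distance of module_center from where it was at the start of the episode above 0.02 m).
It fails at once if a bystander on the bench (jar, reel, screwdriver, tweezers, rail) is moved by more than 20 mm (distance of any of jar, reel, screwdriver, tweezers, rail from where it was at the start of the episode above 0.02 m).
It also fails if it takes over 72 s, if anything falls off the work surface, if the arm or the gripper's body presses on something with over 40 N, if the wrist force passes 120 N, or if a joint passes its speed limit or range.

## Working session

There is one attempt and no reset: what is moved stays moved. The work goes in short steps, Python scripts to look and compute and a tool call to move; the robot and the scene stay as the last step left them, time stands still between calls to the robot, and variables do not carry over. Pictures are saved under pics/ and viewed, at most 10 in all, crops included, and the job is handed in when it is done.

Besides the shell and the picture viewer there is one more tool, called after "Call:" in YAML: its name, and indented under it one key for each argument. send_rows: Moves the arm, as the interface text tells. Shifts and turns lie within -1 to 1; 1 stands for 500 mm of shift or 30 degrees of turn. Its arguments: {"type":"object","properties":{"motion":{"type":"array"},"grip_force":{"type":"number"}},"required":["motion"]}

```bash
mkdir -p pics
cat > h.py <<'E'
import numpy as np, cv2
from workcell import env
def cam(n):
    d=env.grab_frame(n); f=d["frame"]; F=f.shape[0]/2/np.tan(np.radians(d["vertical_fov"])/2)
    K=np.array([[F,0,d["cx"]],[0,F,d["cy"]],[0,0,1]]); R=cv2.Rodrigues(np.array(d["rvec"],float))[0]; t=np.array(d["tvec"],float).ravel()
    return f,K,R,t
def ray(c,uv,z):
    f,K,R,t=c; o=-R.T@t; d=R.T@np.linalg.inv(K)@np.array([*uv,1.]); return o+d*(z-o[2])/d[2]
def proj(c,p):
    f,K,R,t=c; q=K@(R@np.array(p,float)+t); return q[:2]/q[2]
def save(c,n,crop=None,s=1):
    f=c[0]
    if crop: f=f[crop[1]:crop[3],crop[0]:crop[2]]
    f=cv2.resize(f,None,fx=s,fy=s,interpolation=cv2.INTER_CUBIC); cv2.imwrite("pics/"+n,f[:,:,::-1])
E
python3 - <<'E'
from h import *
print(env.state())
for n in("top","side"):
    c=cam(n); save(c,n+"0.png",None,1.25); print(n,c[1].tolist(),(-c[2].T@c[3]).tolist(),c[2].tolist())
E
```

```text
{'time_s': 0.0, 'qpos': array([-7.44284614e+01,  1.83537694e+01,  8.97068387e+01,  1.50071328e-03,
        7.20448143e+01, -1.14644946e+00]), 'qvel': array([ 0.04883378,  0.00303643,  0.01284826, -0.06204789,  0.0376033 ,
        0.03103127]), 'effort': array([-1.97730013e-03, -4.12461126e+01, -2.31974316e+01,  7.25388480e-02,
        4.58487484e-02, -1.52128923e-04]), 'ee_pos': array([ 165.27109619, -550.20075102,  213.09602897]), 'ee_rot': array([-1.79894627e+02, -3.53577371e-03,  1.67175209e+01]), 'force': array([ 0.11927963,  0.11860842, -0.39914282]), 'torque': array([ 0.02780723, -0.03066713,  0.05234058]), 'gripper_force': 0.0, 'gripper_width': 91.49251150153852}
top [[424.512032921726, 0.0, 313.99106631299907], [0.0, 424.512032921726, 191.562766402167], [0.0, 0.0, 1.0]] [387.2558444404985, 3.095596319161795, 1203.436230558207] [[-0.01363891287454222, -0.9995091954798927, -0.028201918493922083], [-0.9903894091503982, 0.017385949390300914, -0.1372098648294739], [0.13763283873525706, 0.02605948800216633, -0.9901404470006968]]
side [[399.85549172814194, 0.0, 324.1911843469859], [0.0, 399.85549172814194, 200.30147944380778], [0.0, 0.0, 1.0]] [513.2752747319264, -898.2913211538108, 955.2145977327104] [[0.9974124058228606, -0.0707932165144427, -0.0125225079832956], [-0.057919514480260094, -0.6880879890357081, -0.7233119998915862], [0.04258899567991016, 0.7221656595548795, -0.6904078052909325]]
```

View pics/top0.png

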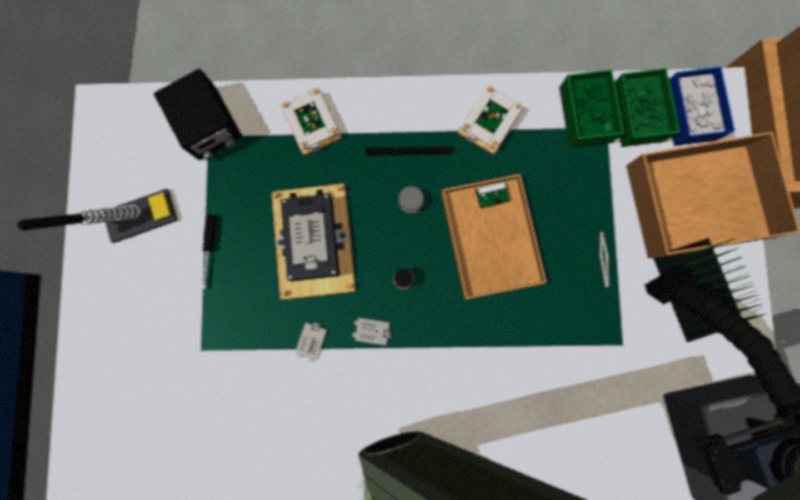

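View pics/side0.png

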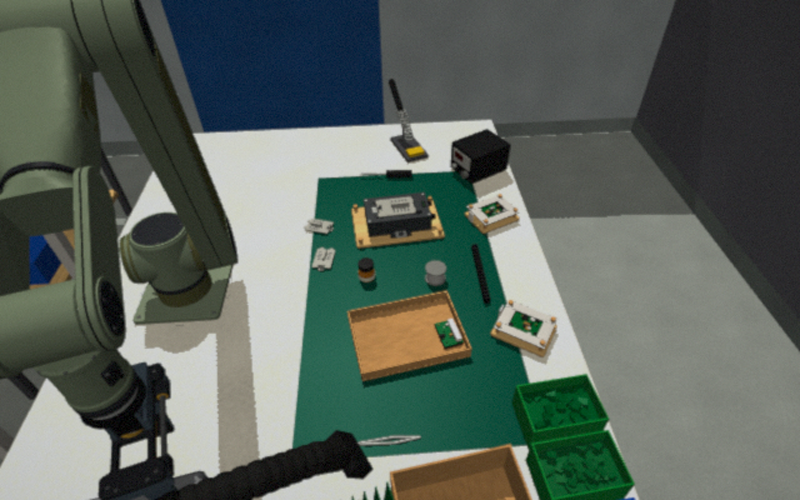

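The top view shows the unit with its light-grey cover at (312,237). Two small loose covers lie at (311,340) and (371,331). The tray is at (495,237), with the module at its far end (493,194). The fitted cover is the largest, so it should be the right one; I'll confirm that in enlarged crops.

Run:
```python
from h import *
a=cam("top");b=cam("side")
A=cv2.resize(a[0][140:290,205:305],None,fx=4,fy=4,interpolation=cv2.INTER_CUBIC)
B=cv2.resize(b[0][145:205,275:360],None,fx=4.7,fy=4.7,interpolation=cv2.INTER_CUBIC)
B=cv2.copyMakeBorder(B,0,600-B.shape[0],0,0,cv2.BORDER_CONSTANT)
cv2.imwrite("pics/c1.png",np.hstack([A,B])[:,:799,::-1])
```

```text
(no output)
```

View pics/c1.png

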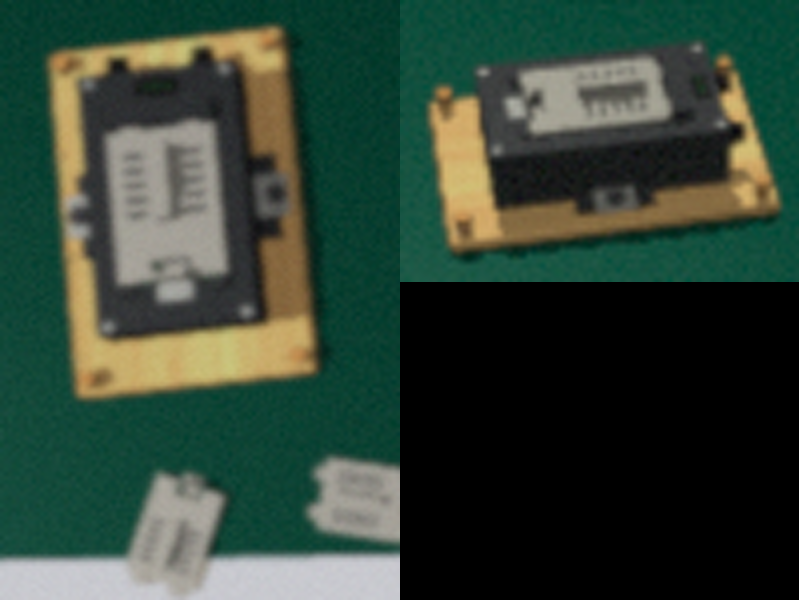

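The crop confirms it. The big cover is on the unit, with its snap tab at the robot-side end (crop 175,290) and the hood at the far end. The two bench covers are the smaller look-alikes. Next I'll measure the poses.

```bash
cat > m.py <<'E'
from h import *
def big(mask,seed=None):
    cs,_=cv2.findContours(mask,cv2.RETR_EXTERNAL,cv2.CHAIN_APPROX_NONE); return max(cs,key=cv2.contourArea)
def rect(c,cnt,z):
    w=np.array([ray(c,p[0],z)[:2] for p in cnt],np.float32); r=cv2.minAreaRect(w); return r,w
E
python3 - <<'E'
from m import *
for n in("top","side"):
    c=cam(n); hsv=cv2.cvtColor(c[0],cv2.COLOR_RGB2HSV); H,S,V=cv2.split(hsv)
    roi=np.zeros_like(H)
    if n=="top": roi[145:240,215:288]=1
    else: roi[150:200,280:356]=1
    light=((S<60)&(V>105)&(roi>0)).astype(np.uint8)*255
    k=np.ones((3,3),np.uint8)
    cnt=big(light)
    r,w=rect(c,cnt,68); print(n,"cover raw",r, cv2.contourArea(w))
    op=cv2.morphologyEx(cv2.morphologyEx(light,cv2.MORPH_CLOSE,np.ones((7,7))),cv2.MORPH_OPEN,np.ones((13,13)))
    r,w=rect(c,big(op),68);print(" plate",r)
    wood=((H>8)&(H<28)&(S>70)&(V>70)).astype(np.uint8)*255
    R1=wood.copy(); R1[roi==0]=0
    if n=="top": s=wood[140:245,205:290]; o=(205,140); s2=wood[130:245,345:445];o2=(345,130)
    else: s=wood[145:205,275:360]; o=(275,145); s2=wood[225:310,270:380];o2=(270,225)
    for s,o,z in((s,o,12),(s2,o2,30)):
        cnt=big(s)+np.array(o); r,w=rect(c,cnt,z); print(" wood z",z,r,cv2.boxPoints(r).round(1).tolist())
    # dark unit top
E
```

```text
top cover raw ((545.332275390625, 217.0281982421875), (121.5561294555664, 75.15900421142578), 5.377057075500488) 7740.339508670615
 plate ((550.3953247070312, 217.60122680664062), (105.70172882080078, 76.31621551513672), 0.7457047700881958)
 wood z 12 ((554.260009765625, 216.77392578125), (252.367919921875, 171.38841247558594), 5.5786824226379395) [[420.29998779296875, 289.79998779296875], [437.0, 119.19999694824219], [688.2000122070312, 143.8000030517578], [671.5, 314.29998779296875]]
 wood z 30 ((556.1942138671875, -188.78810119628906), (253.28831481933594, 185.6322784423828), 10.410301208496094) [[414.8999938964844, -120.4000015258789], [448.3999938964844, -303.0], [697.5, -257.20001220703125], [664.0, -74.5999984741211]]
side cover raw ((545.104736328125, 214.6689453125), (121.92221069335938, 77.32328033447266), 3.865715742111206) 7620.736891853157
 plate ((553.142822265625, 216.24246215820312), (73.88665008544922, 90.18162536621094), 85.44169616699219)
 wood z 12 ((552.6781005859375, 218.5591583251953), (249.79994201660156, 195.42755126953125), 5.353226661682129) [[419.20001220703125, 304.20001220703125], [437.3999938964844, 109.5999984741211], [686.0999755859375, 132.89999389648438], [667.9000244140625, 327.5]]
 wood z 30 ((556.3164672851562, -199.31646728515625), (251.50929260253906, 198.9299774169922), 10.450560569763184) [[414.6000061035156, -124.30000305175781], [450.70001220703125, -319.8999938964844], [698.0, -274.29998779296875], [661.9000244140625, -78.69999694824219]]
```

Run:
```python
from h import *
ims=[]
for n,r in(("top",(228,195,268,225)),("side",(290,152,330,182))):
    f=np.mean([cam(n)[0].astype(float) for _ in range(4)],0).astype(np.uint8); c=(f,)+cam(n)[1:]
    ims.append(cv2.resize(f[r[1]:r[3],r[0]:r[2]],None,fx=10,fy=10,interpolation=cv2.INTER_CUBIC))
    for z in(64,71,75,82):
        for X in(-60,-52,-48):
            a=np.radians(5.5); p=np.array([549.5,217])+X*np.array([np.cos(a),np.sin(a)])
            q=proj(c,[*p,z]); print(n,z,X,((q-np.array(r[:2]))*10).round())
cv2.imwrite("pics/c2.png",np.hstack(ims)[:,:,::-1])
```

```text
top 64 -60 [204. 182.]
top 64 -52 [201. 152.]
top 64 -48 [200. 138.]
top 71 -60 [199. 179.]
top 71 -52 [197. 150.]
top 71 -48 [195. 135.]
top 75 -60 [197. 178.]
top 75 -52 [194. 149.]
top 75 -48 [193. 134.]
top 82 -60 [192. 176.]
top 82 -52 [189. 146.]
top 82 -48 [188. 131.]
side 64 -60 [ 85. 151.]
side 64 -52 [108. 149.]
side 64 -48 [119. 147.]
side 71 -60 [ 84. 136.]
side 71 -52 [107. 133.]
side 71 -48 [118. 132.]
side 75 -60 [ 84. 127.]
side 75 -52 [106. 124.]
side 75 -48 [117. 123.]
side 82 -60 [ 82. 111.]
side 82 -52 [105. 109.]
side 82 -48 [116. 107.]
```

View pics/c2.png

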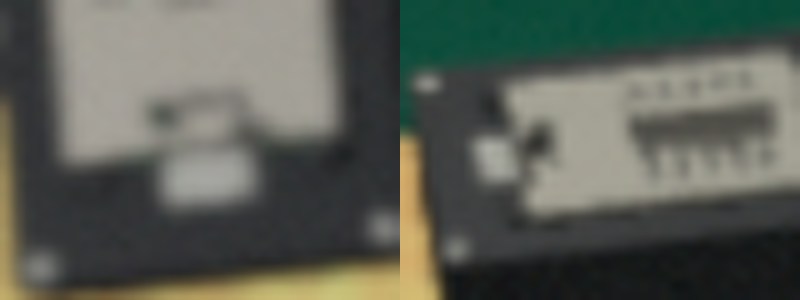

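The bright block at x about -52 to -66 of the cover is flat at rim level, so I take it to be the steel keeper. The upright tab stands at the plate's edge, about x = -52. I'll go above the free strip with the fingers shut and turned to the unit's yaw of 5.5°.

Call:
send_rows:
  motion:
    - {"rz":0.187,"gripper":1}
    - {"rz":0.187,"gripper":1}
    - {"tx":0.0538,"ty":-0.1039,"gripper":1}
    - {"tx":0.0538,"ty":-0.1039,"gripper":1}
    - {"tx":0.0538,"ty":-0.1039,"gripper":1}
    - {"tx":0.0538,"ty":-0.1039,"gripper":1}
    - {"tx":0.0538,"ty":-0.1039,"gripper":1}
    - {"tx":0.0538,"ty":-0.1039,"gripper":1}
    - {"tx":0.0538,"ty":-0.1039,"gripper":1}
    - {"tx":0.0538,"ty":-0.1039,"gripper":1}
    - {"tx":0.0538,"ty":-0.1039,"gripper":1}
    - {"tx":0.0538,"ty":-0.1039,"gripper":1}
  grip_force: 20

```text
invalid input at $.motion[0]: expected keys tx, ty, tz, rx, ry, rz, gripper
```

Call:
send_rows:
  motion:
    - {"tx":0.0538,"ty":-0.1039,"gripper":1}
    - {"tx":0.0538,"ty":-0.1039,"gripper":1}
    - {"tx":0.0538,"ty":-0.1039,"gripper":1}
    - {"tx":0.0538,"ty":-0.1039,"gripper":1}
    - {"tz":0.08,"gripper":1}
    - {"tz":0.08,"gripper":1}
    - {"gripper":1}
    - {"gripper":1}

```text
invalid input at $.motion[0]: expected keys tx, ty, tz, rx, ry, rz, gripper
```

Every row needs all seven keys.

Call:
send_rows:
  motion:
    - {"tx":0,"ty":0,"tz":0,"rx":0,"ry":0,"rz":0.187,"gripper":1}
    - {"tx":0,"ty":0,"tz":0,"rx":0,"ry":0,"rz":0.187,"gripper":1}
    - {"tx":0.0538,"ty":-0.1039,"tz":0,"rx":0,"ry":0,"rz":0,"gripper":1}
    - {"tx":0.0538,"ty":-0.1039,"tz":0,"rx":0,"ry":0,"rz":0,"gripper":1}
    - {"tx":0.0538,"ty":-0.1039,"tz":0,"rx":0,"ry":0,"rz":0,"gripper":1}
    - {"tx":0.0538,"ty":-0.1039,"tz":0,"rx":0,"ry":0,"rz":0,"gripper":1}
    - {"tx":0.0538,"ty":-0.1039,"tz":0,"rx":0,"ry":0,"rz":0,"gripper":1}
    - {"tx":0.0538,"ty":-0.1039,"tz":0,"rx":0,"ry":0,"rz":0,"gripper":1}
    - {"tx":0.0538,"ty":-0.1039,"tz":0,"rx":0,"ry":0,"rz":0,"gripper":1}
    - {"tx":0.0538,"ty":-0.1039,"tz":0,"rx":0,"ry":0,"rz":0,"gripper":1}
    - {"tx":0.0538,"ty":-0.1039,"tz":0,"rx":0,"ry":0,"rz":0,"gripper":1}
    - {"tx":0.0538,"ty":-0.1039,"tz":0,"rx":0,"ry":0,"rz":0,"gripper":1}
  grip_force: 20

```text
time_s: 2.3
ee_pos: [383.9, -6.0, 214.4]
ee_rot: [180.0, -0.1, 5.5]
force: [0.7, -1.0, 0.4]
gripper_width: 0.4
gripper_force: 0.0
```

Call:
send_rows:
  motion:
    - {"tx":0.0538,"ty":-0.1039,"tz":0,"rx":0,"ry":0,"rz":0,"gripper":1}
    - {"tx":0.0538,"ty":-0.1039,"tz":0,"rx":0,"ry":0,"rz":0,"gripper":1}
    - {"tx":0.0538,"ty":-0.1039,"tz":0,"rx":0,"ry":0,"rz":0,"gripper":1}
    - {"tx":0.0538,"ty":-0.1039,"tz":0,"rx":0,"ry":0,"rz":0,"gripper":1}
    - {"tx":0,"ty":0,"tz":0.08,"rx":0,"ry":0,"rz":0,"gripper":1}
    - {"tx":0,"ty":0,"tz":0.08,"rx":0,"ry":0,"rz":0,"gripper":1}
    - {"tx":0,"ty":0,"tz":0,"rx":0,"ry":0,"rz":0,"gripper":1}
    - {"tx":0,"ty":0,"tz":0,"rx":0,"ry":0,"rz":0,"gripper":1}
    - {"tx":0,"ty":0,"tz":0,"rx":0,"ry":0,"rz":0,"gripper":1}

```text
time_s: 3.42
ee_pos: [471.9, 209.7, 135.9]
ee_rot: [-179.9, -0.2, 5.5]
force: [-0.3, 0.3, -0.4]
gripper_width: 0.4
gripper_force: 0.0
```

Call:
send_rows:
  motion:
    - {"tx":0,"ty":0,"tz":0.05,"rx":0,"ry":0,"rz":0,"gripper":1}
    - {"tx":0,"ty":0,"tz":0.04,"rx":0,"ry":0,"rz":0,"gripper":1}
    - {"tx":0,"ty":0,"tz":0,"rx":0,"ry":0,"rz":0,"gripper":1}
    - {"tx":0,"ty":0,"tz":0,"rx":0,"ry":0,"rz":0,"gripper":1}

```text
time_s: 3.92
ee_pos: [471.6, 209.7, 90.3]
ee_rot: [-180.0, -0.1, 5.5]
force: [-0.2, -0.5, 0.5]
gripper_width: 0.5
gripper_force: 0.0
```

Run:
```python
from h import *
c=cam("side"); save(c,"s1.png",(270,110,370,200),8); s=env.state(); print(s["ee_pos"],proj(c,s["ee_pos"]), s["force"])
```

```text
[471.62898892 209.69400425  90.36105761] [292.91677218 161.78511144] [-0.84722402  0.09170722  0.22965039]
```

View pics/s1.png

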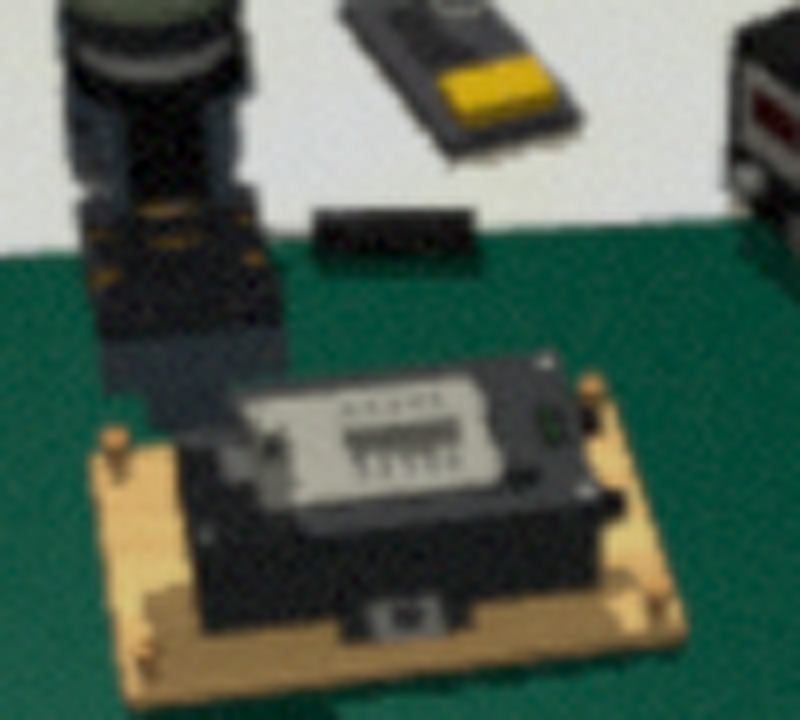

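Call:
send_rows:
  motion:
    - {"tx":0,"ty":0,"tz":0.012,"rx":0,"ry":0,"rz":0,"gripper":1}
    - {"tx":0,"ty":0,"tz":0.012,"rx":0,"ry":0,"rz":0,"gripper":1}
    - {"tx":0,"ty":0,"tz":0.01,"rx":0,"ry":0,"rz":0,"gripper":1}
    - {"tx":0,"ty":0,"tz":0,"rx":0,"ry":0,"rz":0,"gripper":1}

```text
time_s: 4.47
ee_pos: [470.2, 209.2, 71.3]
ee_rot: [180.0, 0.1, 5.5]
force: [0.2, -1.3, 0.4]
gripper_width: 0.3
gripper_force: 0.0
```

Call:
send_rows:
  motion:
    - {"tx":0.004,"ty":0,"tz":0,"rx":0,"ry":0,"rz":0,"gripper":1}
    - {"tx":0.004,"ty":0,"tz":0,"rx":0,"ry":0,"rz":0,"gripper":1}
    - {"tx":0.004,"ty":0,"tz":0,"rx":0,"ry":0,"rz":0,"gripper":1}
    - {"tx":0,"ty":0,"tz":0,"rx":0,"ry":0,"rz":0,"gripper":1}

```text
time_s: 4.97
ee_pos: [476.8, 209.9, 72.0]
ee_rot: [-180.0, -0.0, 5.5]
force: [-0.1, 0.4, 0.4]
gripper_width: 0.4
gripper_force: 0.0
```

Call:
send_rows:
  motion:
    - {"tx":0.004,"ty":0,"tz":0,"rx":0,"ry":0,"rz":0,"gripper":1}
    - {"tx":0,"ty":0,"tz":0,"rx":0,"ry":0,"rz":0,"gripper":1}

```text
time_s: 5.22
ee_pos: [478.7, 210.1, 71.9]
ee_rot: [180.0, -0.0, 5.5]
force: [0.6, 0.6, -0.5]
gripper_width: 0.2
gripper_force: 0.0
```

Call:
send_rows:
  motion:
    - {"tx":0.003,"ty":0,"tz":0,"rx":0,"ry":0,"rz":0,"gripper":1}
    - {"tx":0,"ty":0,"tz":0,"rx":0,"ry":0,"rz":0,"gripper":1}

```text
time_s: 5.48
ee_pos: [480.1, 210.2, 71.9]
ee_rot: [180.0, -0.0, 5.5]
force: [-0.5, -0.6, 0.6]
gripper_width: 0.2
gripper_force: 0.0
```

Call:
send_rows:
  motion:
    - {"tx":0.003,"ty":0,"tz":0,"rx":0,"ry":0,"rz":0,"gripper":1}
    - {"tx":0,"ty":0,"tz":0,"rx":0,"ry":0,"rz":0,"gripper":1}

```text
time_s: 5.72
ee_pos: [481.6, 210.4, 71.9]
ee_rot: [180.0, 0.0, 5.5]
force: [0.1, -0.1, 0.6]
gripper_width: 0.2
gripper_force: 0.0
```

Call:
send_rows:
  motion:
    - {"tx":0.003,"ty":0,"tz":0,"rx":0,"ry":0,"rz":0,"gripper":1}
    - {"tx":0,"ty":0,"tz":0,"rx":0,"ry":0,"rz":0,"gripper":1}

```text
time_s: 5.98
ee_pos: [483.0, 210.5, 71.9]
ee_rot: [180.0, 0.0, 5.5]
force: [-0.5, -0.3, 0.5]
gripper_width: 0.8
gripper_force: 0.3
```

Call:
send_rows:
  motion:
    - {"tx":0.003,"ty":0,"tz":0,"rx":0,"ry":0,"rz":0,"gripper":1}
    - {"tx":0,"ty":0,"tz":0,"rx":0,"ry":0,"rz":0,"gripper":1}

```text
time_s: 6.22
ee_pos: [484.0, 210.6, 71.8]
ee_rot: [180.0, 0.1, 5.5]
force: [-2.4, 0.1, 1.2]
gripper_width: 0.6
gripper_force: 1.2
```

Call:
send_rows:
  motion:
    - {"tx":0.003,"ty":0,"tz":0,"rx":0,"ry":0,"rz":0,"gripper":1}
    - {"tx":0,"ty":0,"tz":0,"rx":0,"ry":0,"rz":0,"gripper":1}

```text
time_s: 6.48
ee_pos: [485.2, 210.7, 71.8]
ee_rot: [180.0, 0.1, 5.5]
force: [-3.8, -0.3, 2.7]
gripper_width: 0.3
gripper_force: 2.3
```

Call:
send_rows:
  motion:
    - {"tx":0.002,"ty":0,"tz":0,"rx":0,"ry":0,"rz":0,"gripper":1}
    - {"tx":0,"ty":0,"tz":0,"rx":0,"ry":0,"rz":0,"gripper":1}

```text
time_s: 6.72
ee_pos: [485.9, 210.7, 71.7]
ee_rot: [180.0, 0.1, 5.5]
force: [-4.7, 0.5, 3.3]
gripper_width: 0.3
gripper_force: 2.9
```

Call:
send_rows:
  motion:
    - {"tx":0.002,"ty":0,"tz":0,"rx":0,"ry":0,"rz":0,"gripper":1}
    - {"tx":0,"ty":0,"tz":0,"rx":0,"ry":0,"rz":0,"gripper":1}

```text
time_s: 6.98
ee_pos: [486.4, 210.8, 71.7]
ee_rot: [180.0, 0.2, 5.5]
force: [-6.6, 1.2, 3.4]
gripper_width: 0.4
gripper_force: 3.4
```

Call:
send_rows:
  motion:
    - {"tx":0.002,"ty":0,"tz":0,"rx":0,"ry":0,"rz":0,"gripper":1}
    - {"tx":0,"ty":0,"tz":0,"rx":0,"ry":0,"rz":0,"gripper":1}

```text
time_s: 7.22
ee_pos: [487.0, 210.8, 71.7]
ee_rot: [180.0, 0.3, 5.5]
force: [-7.4, 0.4, 5.6]
gripper_width: 0.2
gripper_force: 3.9
```

Call:
send_rows:
  motion:
    - {"tx":0.002,"ty":0,"tz":0,"rx":0,"ry":0,"rz":0,"gripper":1}
    - {"tx":0,"ty":0,"tz":0,"rx":0,"ry":0,"rz":0,"gripper":1}

```text
time_s: 7.48
ee_pos: [487.5, 210.8, 71.7]
ee_rot: [180.0, 0.3, 5.5]
force: [-8.0, -0.5, 6.2]
gripper_width: 0.6
gripper_force: 4.4
```

Call:
send_rows:
  motion:
    - {"tx":0.002,"ty":0,"tz":0,"rx":0,"ry":0,"rz":0,"gripper":1}
    - {"tx":0,"ty":0,"tz":0,"rx":0,"ry":0,"rz":0,"gripper":1}

```text
time_s: 7.72
ee_pos: [488.1, 210.9, 71.7]
ee_rot: [180.0, 0.4, 5.5]
force: [-10.0, -0.2, 6.8]
gripper_width: 0.4
gripper_force: 4.9
```

Call:
send_rows:
  motion:
    - {"tx":0.002,"ty":0,"tz":0,"rx":0,"ry":0,"rz":0,"gripper":1}
    - {"tx":0,"ty":0,"tz":0,"rx":0,"ry":0,"rz":0,"gripper":1}

```text
time_s: 7.98
ee_pos: [488.6, 210.9, 71.7]
ee_rot: [180.0, 0.4, 5.5]
force: [-10.5, 0.5, 7.1]
gripper_width: 0.6
gripper_force: 5.4
```

Call:
send_rows:
  motion:
    - {"tx":0.002,"ty":0,"tz":0,"rx":0,"ry":0,"rz":0,"gripper":1}
    - {"tx":0,"ty":0,"tz":0,"rx":0,"ry":0,"rz":0,"gripper":1}

```text
time_s: 8.22
ee_pos: [489.1, 211.0, 71.6]
ee_rot: [180.0, 0.5, 5.5]
force: [-13.0, 0.2, 7.2]
gripper_width: 0.5
gripper_force: 5.9
```

Call:
send_rows:
  motion:
    - {"tx":0.002,"ty":0,"tz":0,"rx":0,"ry":0,"rz":0,"gripper":1}
    - {"tx":0,"ty":0,"tz":0,"rx":0,"ry":0,"rz":0,"gripper":1}

```text
time_s: 8.48
ee_pos: [489.7, 211.0, 71.6]
ee_rot: [180.0, 0.5, 5.5]
force: [-13.2, 0.4, 8.2]
gripper_width: -0.1
gripper_force: 6.3
```

Call:
send_rows:
  motion:
    - {"tx":0.002,"ty":0,"tz":0,"rx":0,"ry":0,"rz":0,"gripper":1}
    - {"tx":0,"ty":0,"tz":0,"rx":0,"ry":0,"rz":0,"gripper":1}

```text
time_s: 8.72
ee_pos: [490.2, 211.0, 71.6]
ee_rot: [179.9, 0.6, 5.5]
force: [-13.0, 0.4, 9.4]
gripper_width: 0.3
gripper_force: 6.8
```

Call:
send_rows:
  motion:
    - {"tx":0.002,"ty":0,"tz":0,"rx":0,"ry":0,"rz":0,"gripper":1}
    - {"tx":0,"ty":0,"tz":0,"rx":0,"ry":0,"rz":0,"gripper":1}

```text
time_s: 8.98
ee_pos: [490.6, 211.1, 71.6]
ee_rot: [179.9, 0.7, 5.5]
force: [-14.9, 0.7, 10.4]
gripper_width: 0.7
gripper_force: 7.4
```

About 15 N is more than 7.5 mm of press, so the catch must be free whatever the keeper setting. I'll rub upwards.

Call:
send_rows:
  motion:
    - {"tx":0,"ty":0,"tz":-0.003,"rx":0,"ry":0,"rz":0,"gripper":1}
    - {"tx":0,"ty":0,"tz":-0.003,"rx":0,"ry":0,"rz":0,"gripper":1}
    - {"tx":0,"ty":0,"tz":0,"rx":0,"ry":0,"rz":0,"gripper":1}

```text
time_s: 9.35
ee_pos: [490.0, 210.7, 73.2]
ee_rot: [179.9, 0.8, 5.5]
force: [-12.6, 0.5, -0.4]
gripper_width: 0.6
gripper_force: 6.4
```

Call:
send_rows:
  motion:
    - {"tx":0,"ty":0,"tz":-0.003,"rx":0,"ry":0,"rz":0,"gripper":1}
    - {"tx":0,"ty":0,"tz":-0.003,"rx":0,"ry":0,"rz":0,"gripper":1}
    - {"tx":0,"ty":0,"tz":0,"rx":0,"ry":0,"rz":0,"gripper":1}

```text
time_s: 9.72
ee_pos: [490.2, 210.7, 76.2]
ee_rot: [179.9, 0.7, 5.5]
force: [-12.7, 0.9, 2.2]
gripper_width: 0.5
gripper_force: 6.2
```

Call:
send_rows:
  motion:
    - {"tx":0.001,"ty":0,"tz":-0.003,"rx":0,"ry":0,"rz":0,"gripper":1}
    - {"tx":0,"ty":0,"tz":-0.003,"rx":0,"ry":0,"rz":0,"gripper":1}
    - {"tx":0,"ty":0,"tz":0,"rx":0,"ry":0,"rz":0,"gripper":1}

```text
time_s: 10.1
ee_pos: [490.8, 210.7, 79.2]
ee_rot: [179.9, 0.7, 5.5]
force: [-12.7, 0.2, 1.4]
gripper_width: 0.4
gripper_force: 6.2
```

Run:
```python
from h import *
c=cam("side"); save(c,"s2.png",(280,135,360,185),10); print(env.state()["force"])
```

```text
[-12.08920437   0.58660063   1.03317664]
```

View pics/s2.png

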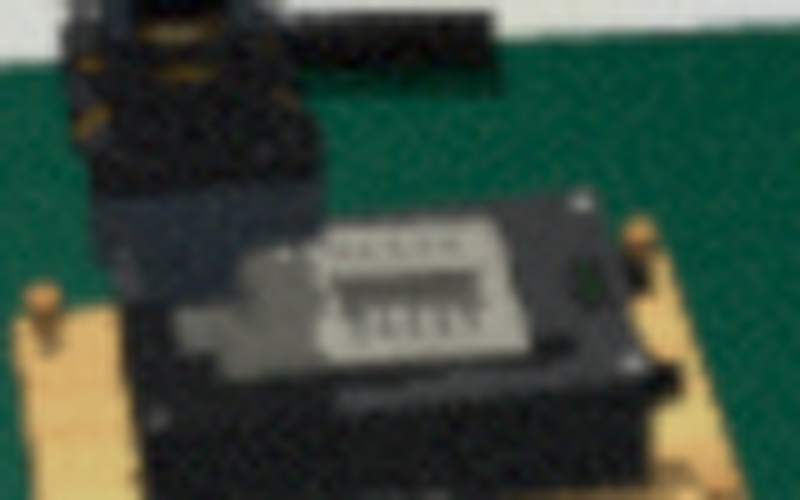

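The picture shows the cover's tab end (225,370) rising with the fingers, and its near edge has visibly lifted off the unit. I'll go another 4 mm or so, past the keeper.

Call:
send_rows:
  motion:
    - {"tx":0.001,"ty":0,"tz":-0.003,"rx":0,"ry":0,"rz":0,"gripper":1}
    - {"tx":0,"ty":0,"tz":-0.003,"rx":0,"ry":0,"rz":0,"gripper":1}
    - {"tx":0,"ty":0,"tz":-0.003,"rx":0,"ry":0,"rz":0,"gripper":1}
    - {"tx":0,"ty":0,"tz":0,"rx":0,"ry":0,"rz":0,"gripper":1}

```text
time_s: 10.65
ee_pos: [491.5, 210.8, 83.8]
ee_rot: [179.9, 0.7, 5.5]
force: [-11.9, -0.3, 1.6]
gripper_width: 0.6
gripper_force: 6.2
```

Call:
send_rows:
  motion:
    - {"tx":0,"ty":0,"tz":-0.002,"rx":0,"ry":0,"rz":0,"gripper":1}
    - {"tx":0,"ty":0,"tz":0,"rx":0,"ry":0,"rz":0,"gripper":1}

```text
time_s: 10.9
ee_pos: [491.6, 210.9, 84.8]
ee_rot: [179.9, 0.7, 5.5]
force: [-12.0, 0.1, 1.3]
gripper_width: 0.3
gripper_force: 6.1
```

Call:
send_rows:
  motion:
    - {"tx":-0.006,"ty":0,"tz":0,"rx":0,"ry":0,"rz":0,"gripper":1}
    - {"tx":-0.006,"ty":0,"tz":0,"rx":0,"ry":0,"rz":0,"gripper":1}
    - {"tx":-0.006,"ty":0,"tz":0,"rx":0,"ry":0,"rz":0,"gripper":1}
    - {"tx":-0.006,"ty":0,"tz":0,"rx":0,"ry":0,"rz":0,"gripper":1}
    - {"tx":-0.01,"ty":0,"tz":0,"rx":0,"ry":0,"rz":0,"gripper":1}
    - {"tx":-0.02,"ty":0,"tz":0,"rx":0,"ry":0,"rz":0,"gripper":1}
    - {"tx":0,"ty":0,"tz":-0.08,"rx":0,"ry":0,"rz":0,"gripper":1}
    - {"tx":0,"ty":0,"tz":0,"rx":0,"ry":0,"rz":0,"gripper":0.3}
    - {"tx":0,"ty":0,"tz":0,"rx":0,"ry":0,"rz":0,"gripper":0.3}

```text
time_s: 12.02
ee_pos: [469.9, 209.2, 126.3]
ee_rot: [180.0, -0.0, 5.5]
force: [-1.4, -0.1, 0.0]
gripper_width: 17.6
gripper_force: 0.0
```

Run:
```python
from h import *
c=cam("side"); save(c,"s3.png",(280,135,360,185),10); print(env.state()["force"],env.state()["ee_pos"],env.state()["gripper_width"])
```

```text
[-0.12151896 -0.5608345  -0.77608197] [469.55398619 209.03607742 125.82642774] 21.670872915769472
```

View pics/s3.png

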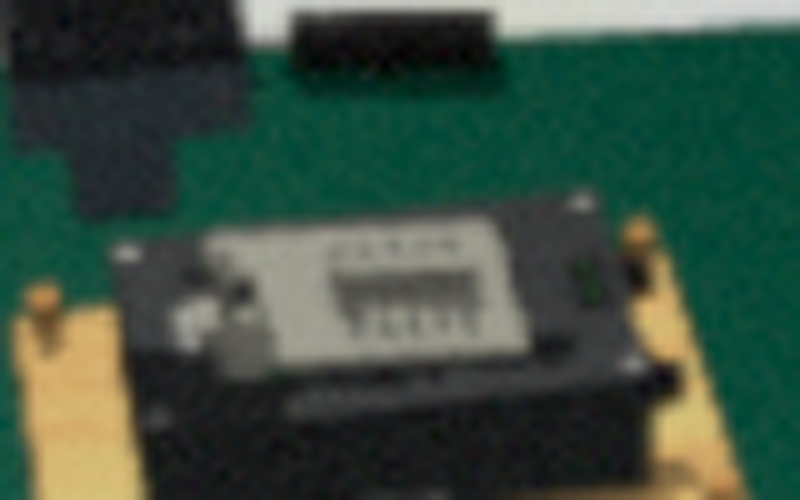

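The cover stays propped: its near edge still slopes less than when seated, with the tab corner at (240,340). Next I'll move over the rib, tilt about 4.8° to match, and descend.

Call:
send_rows:
  motion:
    - {"tx":0.1,"ty":0,"tz":0,"rx":0,"ry":0,"rz":0,"gripper":0.3}
    - {"tx":0.1,"ty":0,"tz":0,"rx":0,"ry":0,"rz":0,"gripper":0.3}
    - {"tx":0,"ty":0,"tz":0,"rx":0,"ry":-0.08,"rz":0,"gripper":0.3}
    - {"tx":0,"ty":0,"tz":0,"rx":0,"ry":-0.08,"rz":0,"gripper":0.3}
    - {"tx":0,"ty":0,"tz":0.06,"rx":0,"ry":0,"rz":0,"gripper":0.3}
    - {"tx":0,"ty":0,"tz":0,"rx":0,"ry":0,"rz":0,"gripper":0.3}
    - {"tx":0,"ty":0,"tz":0,"rx":0,"ry":0,"rz":0,"gripper":0.3}

```text
time_s: 12.95
ee_pos: [567.2, 218.7, 96.6]
ee_rot: [180.0, 4.8, 5.5]
force: [0.1, 0.0, 0.1]
gripper_width: 31.9
gripper_force: 0.0
```

Run:
```python
from h import *
c=cam("side"); save(c,"s4.png",(280,120,360,180),10); s=env.state(); print(s["force"],s["ee_pos"],s["ee_rot"],s["gripper_width"])
```

```text
[ 0.3776545  -0.074592   -0.19664837] [567.54333459 218.79465833  97.15792347] [-179.99070245    4.73703651    5.50324121] 31.781712208918158
```

View pics/s4.png

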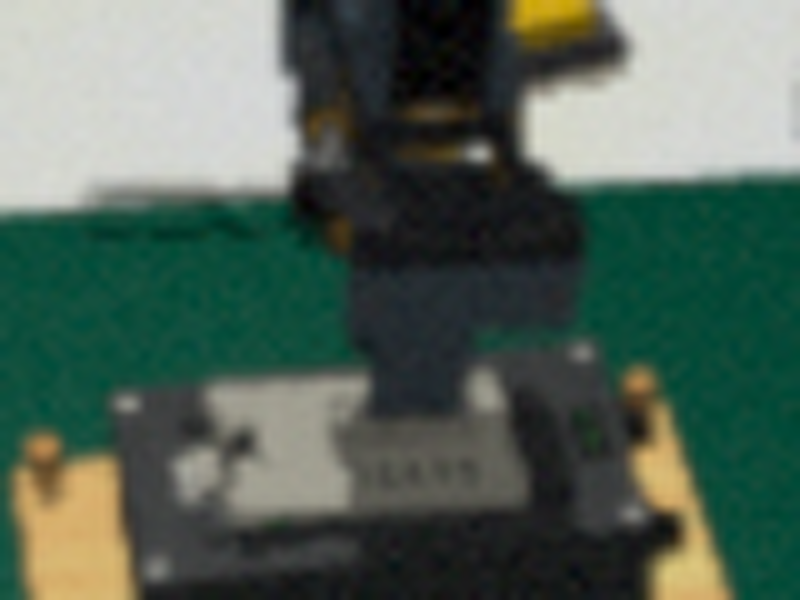

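The fingers are over the rib with the near fingertip at about (420,410), and the cover is still tipped. Descending.

Call:
send_rows:
  motion:
    - {"tx":0,"ty":0,"tz":0.015,"rx":0,"ry":0,"rz":0,"gripper":0.3}
    - {"tx":0,"ty":0,"tz":0.015,"rx":0,"ry":0,"rz":0,"gripper":0.3}
    - {"tx":0,"ty":0,"tz":0.007,"rx":0,"ry":0,"rz":0,"gripper":0.3}
    - {"tx":0,"ty":0,"tz":0,"rx":0,"ry":0,"rz":0,"gripper":0.3}

```text
time_s: 13.5
ee_pos: [565.3, 218.4, 77.7]
ee_rot: [180.0, 4.8, 5.5]
force: [0.2, -0.5, -0.6]
gripper_width: 32.0
gripper_force: 0.0
```

Call:
send_rows:
  motion:
    - {"tx":0,"ty":0,"tz":0.004,"rx":0,"ry":0,"rz":0,"gripper":0.3}
    - {"tx":0,"ty":0,"tz":0,"rx":0,"ry":0,"rz":0,"gripper":0.3}

```text
time_s: 13.75
ee_pos: [565.4, 218.4, 76.1]
ee_rot: [180.0, 4.8, 5.5]
force: [0.9, 0.1, 0.7]
gripper_width: 31.9
gripper_force: 0.0
```

Call:
send_rows:
  motion:
    - {"tx":0,"ty":0,"tz":0.002,"rx":0,"ry":0,"rz":0,"gripper":0.5}
    - {"tx":0,"ty":0,"tz":0,"rx":0,"ry":0,"rz":0,"gripper":0.6}
    - {"tx":0,"ty":0,"tz":0,"rx":0,"ry":0,"rz":0,"gripper":0.7}
    - {"tx":0,"ty":0,"tz":0,"rx":0,"ry":0,"rz":0,"gripper":0.75}
  grip_force: 20

```text
time_s: 14.25
ee_pos: [565.4, 218.4, 75.1]
ee_rot: [180.0, 4.8, 5.5]
force: [-0.4, -0.2, 0.2]
gripper_width: 11.4
gripper_force: 0.2
```

Call:
send_rows:
  motion:
    - {"tx":0,"ty":0,"tz":0,"rx":0,"ry":0,"rz":0,"gripper":0.8}
    - {"tx":0,"ty":0,"tz":0,"rx":0,"ry":0,"rz":0,"gripper":1}
    - {"tx":0,"ty":0,"tz":0,"rx":0,"ry":0,"rz":0,"gripper":1}
    - {"tx":0,"ty":0,"tz":0,"rx":0,"ry":0,"rz":0,"gripper":1}

```text
time_s: 14.75
ee_pos: [565.4, 218.4, 75.1]
ee_rot: [180.0, 4.8, 5.5]
force: [0.8, -0.4, 0.3]
gripper_width: 10.2
gripper_force: 20.0
```

Call:
send_rows:
  motion:
    - {"tx":-0.002,"ty":0,"tz":0,"rx":0,"ry":0,"rz":0,"gripper":1}
    - {"tx":-0.002,"ty":0,"tz":0,"rx":0,"ry":0,"rz":0,"gripper":1}
    - {"tx":0,"ty":0,"tz":0,"rx":0,"ry":0,"rz":0,"gripper":1}

```text
time_s: 15.12
ee_pos: [563.2, 218.3, 75.2]
ee_rot: [180.0, 4.8, 5.5]
force: [0.1, 0.3, -0.5]
gripper_width: 9.6
gripper_force: 20.0
```

Call:
send_rows:
  motion:
    - {"tx":-0.002,"ty":0,"tz":0,"rx":0,"ry":0,"rz":0,"gripper":1}
    - {"tx":-0.002,"ty":0,"tz":0,"rx":0,"ry":0,"rz":0,"gripper":1}
    - {"tx":0,"ty":0,"tz":0,"rx":0,"ry":0,"rz":0,"gripper":1}

```text
time_s: 15.5
ee_pos: [561.2, 218.1, 75.4]
ee_rot: [180.0, 4.8, 5.5]
force: [0.5, -0.4, -0.3]
gripper_width: 9.9
gripper_force: 20.0
```

The cover slides freely, with no force on the wrist. I'll draw it 12 mm in all and then raise it.

Call:
send_rows:
  motion:
    - {"tx":-0.003,"ty":0,"tz":0,"rx":0,"ry":0,"rz":0,"gripper":1}
    - {"tx":-0.003,"ty":0,"tz":0,"rx":0,"ry":0,"rz":0,"gripper":1}
    - {"tx":-0.003,"ty":0,"tz":0,"rx":0,"ry":0,"rz":0,"gripper":1}
    - {"tx":-0.003,"ty":0,"tz":0,"rx":0,"ry":0,"rz":0,"gripper":1}
    - {"tx":-0.002,"ty":0,"tz":0,"rx":0,"ry":0,"rz":0,"gripper":1}
    - {"tx":0,"ty":0,"tz":0,"rx":0,"ry":0,"rz":0,"gripper":1}

```text
time_s: 16.25
ee_pos: [554.3, 217.4, 76.0]
ee_rot: [180.0, 4.8, 5.5]
force: [0.1, 0.2, 0.0]
gripper_width: 9.4
gripper_force: 20.0
```

Call:
send_rows:
  motion:
    - {"tx":-0.001,"ty":0,"tz":-0.004,"rx":0,"ry":0,"rz":0,"gripper":1}
    - {"tx":-0.001,"ty":0,"tz":-0.004,"rx":0,"ry":0,"rz":0,"gripper":1}
    - {"tx":-0.002,"ty":0,"tz":-0.006,"rx":0,"ry":0,"rz":0,"gripper":1}
    - {"tx":-0.002,"ty":0,"tz":-0.01,"rx":0,"ry":0,"rz":0,"gripper":1}
    - {"tx":-0.002,"ty":0,"tz":-0.02,"rx":0,"ry":0,"rz":0,"gripper":1}
    - {"tx":0,"ty":0,"tz":-0.06,"rx":0,"ry":0,"rz":0,"gripper":1}
    - {"tx":0,"ty":0,"tz":-0.06,"rx":0,"ry":0,"rz":0,"gripper":1}
    - {"tx":0,"ty":0,"tz":0,"rx":0,"ry":0,"rz":0,"gripper":1}

```text
time_s: 17.25
ee_pos: [559.1, 218.3, 161.1]
ee_rot: [-179.9, 4.4, 5.5]
force: [0.3, 0.4, -0.7]
gripper_width: 9.5
gripper_force: 20.0
```

Run:
```python
from m import *
c=cam("side"); save(c,"s5.png",(240,90,400,210),5); s=env.state(); print(s["force"],s["ee_pos"],s["ee_rot"],s["gripper_width"])
```

```text
[-0.32221325 -0.52949708 -0.57730788] [557.81540008 217.84369247 159.24300875] [-179.96906944    4.65115579    5.50169302] 9.89894738927701
```

View pics/s5.png

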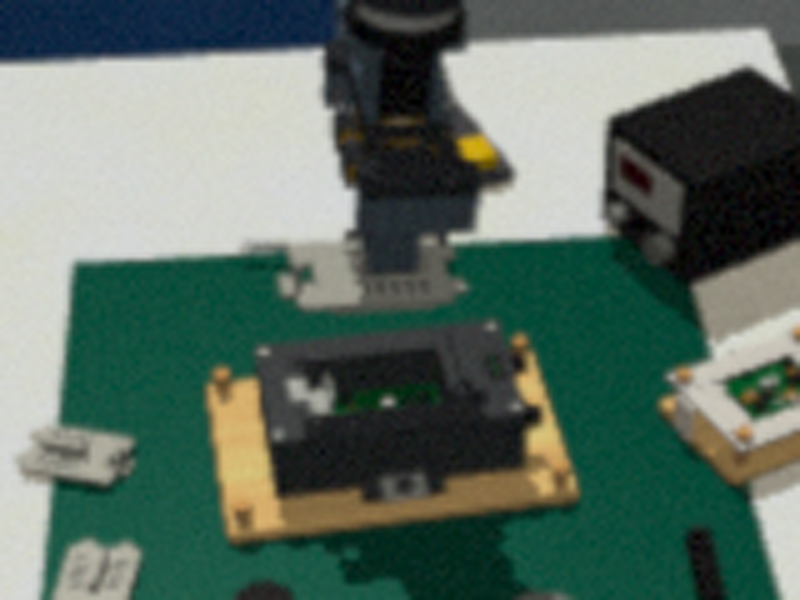

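The cover is off, held level at (370,275), and the open unit is empty below it. I'll level the tool, turn it to the tray's yaw of 10.4° and carry the cover across.

Call:
send_rows:
  motion:
    - {"tx":0,"ty":0,"tz":0,"rx":0,"ry":0.157,"rz":0,"gripper":1}
    - {"tx":0,"ty":0,"tz":0,"rx":0,"ry":0,"rz":-0.163,"gripper":1}
    - {"tx":-0.0189,"ty":0.0806,"tz":0,"rx":0,"ry":0,"rz":0,"gripper":1}
    - {"tx":-0.0189,"ty":0.0806,"tz":0,"rx":0,"ry":0,"rz":0,"gripper":1}
    - {"tx":-0.0189,"ty":0.0806,"tz":0,"rx":0,"ry":0,"rz":0,"gripper":1}
    - {"tx":-0.0189,"ty":0.0806,"tz":0,"rx":0,"ry":0,"rz":0,"gripper":1}
    - {"tx":-0.0189,"ty":0.0806,"tz":0,"rx":0,"ry":0,"rz":0,"gripper":1}
    - {"tx":-0.0189,"ty":0.0806,"tz":0,"rx":0,"ry":0,"rz":0,"gripper":1}
    - {"tx":-0.0189,"ty":0.0806,"tz":0,"rx":0,"ry":0,"rz":0,"gripper":1}
    - {"tx":-0.0189,"ty":0.0806,"tz":0,"rx":0,"ry":0,"rz":0,"gripper":1}
    - {"tx":-0.0189,"ty":0.0806,"tz":0,"rx":0,"ry":0,"rz":0,"gripper":1}
    - {"tx":-0.0189,"ty":0.0806,"tz":0,"rx":0,"ry":0,"rz":0,"gripper":1}

```text
time_s: 18.8
ee_pos: [535.8, -196.7, 156.7]
ee_rot: [-179.9, 0.2, 10.4]
force: [0.7, -0.2, -1.3]
gripper_width: 10.0
gripper_force: 20.0
```

Call:
send_rows:
  motion:
    - {"tx":0,"ty":0,"tz":0.08,"rx":0,"ry":0,"rz":0,"gripper":1}
    - {"tx":0,"ty":0,"tz":0.08,"rx":0,"ry":0,"rz":0,"gripper":1}
    - {"tx":0,"ty":0,"tz":0.04,"rx":0,"ry":0,"rz":0,"gripper":1}
    - {"tx":0,"ty":0,"tz":0,"rx":0,"ry":0,"rz":0,"gripper":1}
    - {"tx":0,"ty":0,"tz":0,"rx":0,"ry":0,"rz":0,"gripper":1}

```text
time_s: 19.42
ee_pos: [537.1, -195.8, 58.5]
ee_rot: [180.0, 0.1, 10.4]
force: [-0.1, 0.4, -0.9]
gripper_width: 9.8
gripper_force: 20.0
```

Run:
```python
from m import *
c=cam("side");t=cam("top"); a=cv2.resize(c[0][190:320,255:385],(390,390),interpolation=cv2.INTER_CUBIC); b=cv2.resize(t[0][125:255,335:465],(390,390),interpolation=cv2.INTER_CUBIC)
cv2.imwrite("pics/s6.png",np.hstack([a,b])[:,:,::-1]); s=env.state(); print(s["force"],s["ee_pos"],s["ee_rot"],s["gripper_width"])
```

```text
[-0.54418524  0.77641877 -1.30270982] [ 537.55104661 -196.0098607    59.22361166] [ 1.79942302e+02 -1.07217155e-02  1.03910599e+01] 10.191417620339505
```

View pics/s6.png

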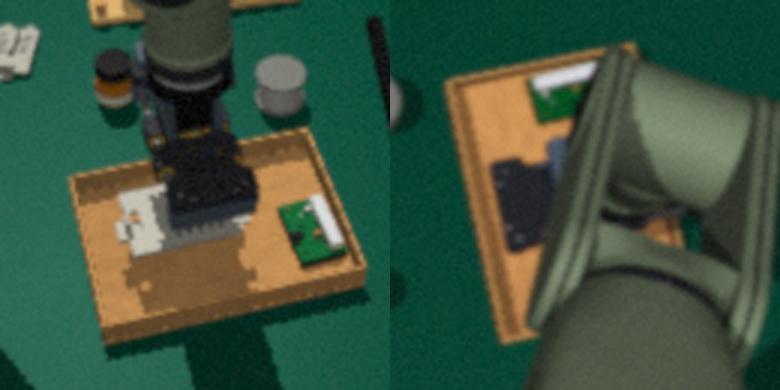

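The cover hangs over the free part of the tray, lined up with it. In the left panel it is at (185,220), clear of the module at (315,230). Lowering by feel.

Call:
send_rows:
  motion:
    - {"tx":0,"ty":0,"tz":0.03,"rx":0,"ry":0,"rz":0,"gripper":1}
    - {"tx":0,"ty":0,"tz":0.03,"rx":0,"ry":0,"rz":0,"gripper":1}
    - {"tx":0,"ty":0,"tz":0.01,"rx":0,"ry":0,"rz":0,"gripper":1}
    - {"tx":0,"ty":0,"tz":0,"rx":0,"ry":0,"rz":0,"gripper":1}
    - {"tx":0,"ty":0,"tz":0,"rx":0,"ry":0,"rz":0,"gripper":1}

```text
time_s: 20.15
ee_pos: [537.1, -195.9, 23.4]
ee_rot: [180.0, 0.1, 10.4]
force: [0.1, 0.4, 0.2]
gripper_width: 9.8
gripper_force: 20.0
```

Call:
send_rows:
  motion:
    - {"tx":0,"ty":0,"tz":0.003,"rx":0,"ry":0,"rz":0,"gripper":1}
    - {"tx":0,"ty":0,"tz":0,"rx":0,"ry":0,"rz":0,"gripper":1}

```text
time_s: 20.4
ee_pos: [536.9, -195.8, 21.8]
ee_rot: [180.0, 0.1, 10.4]
force: [-0.2, 0.3, -1.2]
gripper_width: 9.8
gripper_force: 20.0
```

Call:
send_rows:
  motion:
    - {"tx":0,"ty":0,"tz":0.003,"rx":0,"ry":0,"rz":0,"gripper":1}
    - {"tx":0,"ty":0,"tz":0,"rx":0,"ry":0,"rz":0,"gripper":1}

```text
time_s: 20.65
ee_pos: [537.2, -195.9, 20.7]
ee_rot: [180.0, 0.0, 10.4]
force: [-0.6, 0.4, 4.3]
gripper_width: 9.8
gripper_force: 20.0
```

Call:
send_rows:
  motion:
    - {"tx":0,"ty":0,"tz":0.002,"rx":0,"ry":0,"rz":0,"gripper":1}
    - {"tx":0,"ty":0,"tz":0,"rx":0,"ry":0,"rz":0,"gripper":1}

```text
time_s: 20.9
ee_pos: [537.3, -195.9, 20.6]
ee_rot: [180.0, 0.0, 10.4]
force: [-1.1, 1.6, 10.0]
gripper_width: 10.0
gripper_force: 20.0
```

It's standing on the tray floor. I'll release it and go straight up.

Call:
send_rows:
  motion:
    - {"tx":0,"ty":0,"tz":-0.003,"rx":0,"ry":0,"rz":0,"gripper":0.6}
    - {"tx":0,"ty":0,"tz":0,"rx":0,"ry":0,"rz":0,"gripper":0.3}
    - {"tx":0,"ty":0,"tz":0,"rx":0,"ry":0,"rz":0,"gripper":0.3}
    - {"tx":0,"ty":0,"tz":0,"rx":0,"ry":0,"rz":0,"gripper":0.3}

```text
time_s: 21.4
ee_pos: [536.7, -195.8, 20.4]
ee_rot: [-180.0, 0.1, 10.4]
force: [-0.1, 0.7, 0.1]
gripper_width: 31.9
gripper_force: 0.0
```

Call:
send_rows:
  motion:
    - {"tx":0,"ty":0,"tz":-0.02,"rx":0,"ry":0,"rz":0,"gripper":0.3}
    - {"tx":0,"ty":0,"tz":-0.06,"rx":0,"ry":0,"rz":0,"gripper":0.3}
    - {"tx":0,"ty":0,"tz":-0.1,"rx":0,"ry":0,"rz":0,"gripper":0.3}
    - {"tx":0,"ty":0,"tz":-0.1,"rx":0,"ry":0,"rz":0,"gripper":0.3}
    - {"tx":0,"ty":0,"tz":-0.1,"rx":0,"ry":0,"rz":0,"gripper":0.3}
    - {"tx":0,"ty":0,"tz":0,"rx":0,"ry":0,"rz":0,"gripper":0.3}
    - {"tx":0,"ty":0,"tz":0,"rx":0,"ry":0,"rz":0,"gripper":0.3}

```text
time_s: 22.28
ee_pos: [536.5, -195.5, 210.5]
ee_rot: [-180.0, 0.1, 10.4]
force: [0.4, 0.1, -0.1]
gripper_width: 31.6
gripper_force: 0.0
```

Run:
```python
from m import *
c=cam("side"); f=c[0]; H,S,V=cv2.split(cv2.cvtColor(f,cv2.COLOR_RGB2HSV))
m=((S<60)&(V>105)).astype(np.uint8)*255; r=np.zeros_like(m); r[225:310,275:350]=1; m[r==0]=0
q,w=rect(c,big(m),17); print(q); s=env.state(); print(s["ee_pos"],s["gripper_width"],s["force"])
u=np.array([.9836,.1805]);v=np.array([-.1805,.9836]); d=np.array(q[0])-[556,-192]; print("tray xy",d@u,d@v)
```

```text
((524.7185668945312, -199.96844482421875), (121.8123550415039, 74.59788513183594), 10.14736270904541)
[ 536.17894864 -195.40223905  209.60018562] 31.78159704428292 [ 0.29731738  0.06066186 -0.61105636]
tray xy -32.20672189331055 -2.191463653564453
```

The cover lies flat in the tray: its outline at plate height measures 122 x 75 mm, centred at about (-32, -2) in tray axes. The gripper is clear.

```bash
python3 -c "
from workcell import env
print(env.job_done())"
```

```text
the job is handed in; nothing more can be done
None
```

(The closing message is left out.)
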